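Set the slurry feed lever in its third notch

ROBOT

A 7-joint arm with a two-finger parallel gripper is mounted at the origin on a cart in front of the work surface, level with it; the furniture and walls round the work are solid. World frame = base frame: x ahead of the robot, y to its left, z up, the work surface at z = 0. Lengths are in m, angles in rad, forces in N, time in s.
With the tool pointing down it reaches from about 0.35 to 0.9 m from the base axis. Payload 7.2 kg.
Tool frame: the origin (TCP) lies at the very end of the fingers, on their centre line; the grasp point (between the pads) lies 19 mm behind it; z points along the fingers, y is the line along which they close (so a half turn about z gives the same grasp; the last joint's range is limited). The gripper opens to 88 mm and grips with 3 to 60 N. Pads are 20 mm wide; open, the fingers measure 115 mm over their backs; the gripper's body (75 mm by 178 mm) begins 61 mm behind the grasp point.
Start: joints at [1.267, 0.411, -0.013, 1.596, 0.006, 1.134, -0.082], TCP at [0.146, -0.608, 0.198] pointing down, gripper open.
Joint ranges: [-2.95, 2.95], [-0.29, 1.99], [-1.47, 1.44], [0.14, 2.54], [-1.03, 4.17], [0.13, 1.85], [-2.86, 2.86]. Speed limits (rad/s): [2.39, 2.39, 3.01, 3.01, 3.14, 3.14, 3.14].

INTERFACE

Orientations are given as a rotation vector (axis times angle).
In Python, from cell import sensors, optics, ctrl gives the robot as it stands.
- The arm moves only by the tool step_arm, never from a script. Its argument "rows" is one flat list of numbers, 7 for each row, row after row: the shift along the tool's x, y, z in mm, then the turn, a rotation vector about the tool's x, y, z in degrees, then the finger opening in mm, from 0 to 87.8. In form: [x, y, z, wx, wy, wz, fingers, x, y, z, wx, wy, wz, fingers, ...]. A call has exactly 10 rows; each row shifts and turns the commanded pose from where the row before left it, along the tool's axes as they then stand; what a row does not reach is not made up. A row lasts 1/8 s, in which the tool goes at most 62.5 mm and 10.7 degrees, less where a joint would pass 70% of its speed; a pose out of reach is approached as far as the arm can. A call is refused whole if a number of a shift passes 62.5 or a number of a turn 10.7, either way. A call with a gripper value outside its range is refused whole. The fingers move at their own pace and stop on an object; the grip force is fixed at half the most. Time passes only in rows, so rows that do not move let the fingers close, or fill a call up. It gives the time, the measured TCP pose, the force, the opening and the grip force at its end, in the units of the state.
- sensors.get_obs(): the state, without advancing time (a new reading comes with each control period).
- optics.camera(name): name is "side" or "top"; returns a dict with "image" (480x640x3 uint8, red, green, blue), "fx", "fy", "cx", "cy" (pixels), "dist" ([k1, k2, p1, p2, k3] as OpenCV has them; the pictures are not rectified), "R" (3x3) and "t" (3): a world point X has camera coordinates R X + t. Camera axes: x right, y down, z forward; pixel columns grow to the right and rows downward; lengths in m; the calibration is good to about 2 mm. A picture is of the moment at which its call begins. There is no depth.
- ctrl.job_done(): hands the job in; it is judged then, once.
The state is a dict: "clock": time; "joints": joint angles; "qd": joint speeds; "effort": joint torques, N m; "tool_pos": TCP position; "tcp_rot": TCP orientation; "wrist_force": force on the tool from outside, world axes, zero at the start; "moment": the same for the moment, N m; "grip_width": finger opening in m; "grip_force": force on a finger pad.
Only numpy, scipy, OpenCV 4.12 (cv2) and the standard library are available. Lean on these libraries where they do the work, as an engineer would, in place of code of your own. Each camera call takes 0.05 s, during which the arm holds its last target. There are 200 camera calls.

TASK

Flip the clear guard of the slurry feed unit up and back, past upright, and leave it up. Then take the feed lever out of the wide park slot and set it in the third narrow notch counted from the park slot: push it away from the comb, swing it along and let it seat fully in the notch, then let go. Do not shift the jar, the squeeze bottle or the sample puck standing around.

Things in the scene. Friction and masses are not known exactly. Their poses are not given: they have to be found in the camera images.
- feed_unit: grey bench console with aluminium top, 260 mm wide, fixed to the worktop. Origin on the worktop under the lever's pivot; its +x points to the back (away from the robot at yaw 0), +y left, z up. Case x = -90 to 130 mm, top face z = 77 mm. Two guard posts, 10 mm wide, 174 mm high, at x = 120, y = +-118 mm. The comb in front of the lever is 86 mm high
- lever_pivot (a point): point on the lever's two crossed pivot axes, inside the console, 15 mm above the worktop, at the unit's x = y = 0
- comb_nominal (a point): nominal middle of the comb's third notch (unit x = 0, y = 24, z = 80 mm). Comb: steel bar at unit x = -31 to -13 mm with six square teeth, 10 mm wide, pointing to +x, ending at x = 4 mm, nominally at y = -76, -26, -6, 14, 34, 54 mm: first gap = park slot, then notches 1 to 4, 10 mm wide. The comb may be clamped up to 7 mm to either side of this nominal place: look or feel for it
- lever_knob (a point): centre of the black ball knob (30 mm) on the feed lever, 125 mm from the pivot; stem 7 mm thick. The lever swings along the comb (unit y) and can lean to unit +x; a spring (3 to 4 N at the knob) presses it back into the comb. It can also rest on a flat tooth end, unseated. Seated: knob at unit x = 0; on a tooth's tip: 15 mm; clears the teeth: 18 mm; stop: 33 mm
- feed_lever (a joint): swing of the lever along the comb, rad: 0 upright, positive to unit +y; range -0.74 to 0.74, light friction. Parked: -0.69 to -0.6. Third notch: nominal 0.35 (0.24 to 0.46 as the comb is clamped). The stem crosses the teeth 65 mm above the pivot, at unit y = 65 mm * tan(swing)
- guard (a joint): clear plastic guard, 140 by 222 mm, 10 mm thick at its edges, lying 165 mm above the worktop over the lever; rad: 0 closed (level), positive as its front edge swings up and back; end stop at 1.95. A stiff hinge holds it wherever it is left
- guard_tab (a point): centre of the guard's handle: a round aluminium tab, 26 mm diameter, 10 mm thick (along unit y), on a 10 mm thick neck, 30 mm in front of the guard's front edge and 170 mm from the hinge. It can be pinched from above with fingers closing along unit y
- guard_hinge (a point): middle of the guard's hinge axis (along unit y), at unit x = 120 mm, z = 165 mm
- white_jar: bystander: white screw jar, 52 mm diameter, 70 mm high; origin at the centre of its underside
- squeeze_bottle: bystander: white squeeze bottle with a red cap, 72 mm diameter, 155 mm high; origin at the centre of its underside
- sample_puck: bystander: tan resin puck, 38 mm diameter, 18 mm high; origin at the centre of its underside

How it is judged:
By the outcome, as a careful person would: the job done as asked, in the order asked, and still so for the second after the job is handed in, with the robot touching nothing.
It also fails if it takes over 64 s, if anything falls off the work surface, if the arm or the gripper's body presses on something with over 40 N, if the wrist force passes 120 N, or if a joint passes its speed limit or range.

## Working session

There is one attempt and no reset: what is moved stays moved. The work goes in short steps, Python scripts to look and compute and a tool call to move; the robot and the scene stay as the last step left them, time stands still between calls to the robot, and variables do not carry over. Pictures are saved under pics/ and viewed, at most 10 in all, crops included, and the job is handed in when it is done.

Besides the shell and the picture viewer there is one more tool, called as name(argument=value, ...) on one line, values as JSON. step_arm: Moves the arm, as the interface text tells. Its arguments: {"type":"object","properties":{"rows":{"type":"array","items":{"type":"number"}}},"required":["rows"]}

```bash
mkdir -p pics; ls
cat > h.py <<'E'
import numpy as np,cv2
from cell import sensors,optics,ctrl
def cam(n,f):
    c=optics.camera(n); cv2.imwrite('pics/'+f,c['image'][:,:,::-1]); return c
def proj(c,X):
    K=np.array([[c['fx'],0,c['cx']],[0,c['fy'],c['cy']],[0,0,1.]])
    return cv2.projectPoints(np.asarray(X,float).reshape(-1,3),cv2.Rodrigues(np.array(c['R'],float))[0],np.array(c['t'],float),K,np.array(c['dist'],float))[0].reshape(-1,2)
E
python3 - <<'E'
from h import *
import pickle
for n in('side','top'):
    c=cam(n,n+'0.png'); pickle.dump(c,open(n+'.pkl','wb'))
    R=np.array(c['R']);print(n,c['fx'],c['dist'],-R.T@c['t'],R.round(2).tolist())
print(sensors.get_obs())
E
```

```text
pics
side 464.8116602052701 [-0.06901672  0.          0.          0.          0.        ] [0.21200681 1.12971884 0.66298096] [[-0.95, -0.3, -0.01], [-0.12, 0.39, -0.91], [0.28, -0.87, -0.41]]
top 621.4636029366009 [-0.19807321  0.          0.          0.          0.        ] [0.457343   0.01245765 1.4672626 ] [[0.0, -1.0, -0.0], [-1.0, -0.0, -0.08], [0.08, 0.0, -1.0]]
{'clock': 0.1, 'joints': array([ 1.26681216,  0.41178985, -0.01273971,  1.59690693,  0.0055988 ,
        1.13433233, -0.08219168]), 'qd': array([-6.97406784e-04, -2.30841705e-03, -1.97000446e-03, -1.46857776e-03,
       -6.41075042e-05,  3.45721026e-04, -2.30356495e-03]), 'effort': array([ 3.45466535e-03, -5.89100361e+01,  6.44125734e-01, -2.91707128e+01,
       -5.38129394e-02,  1.45308176e-02,  5.59654927e-05]), 'tool_pos': array([ 0.14587057, -0.60725128,  0.19753366]), 'tcp_rot': array([-3.11840684e+00, -3.69438529e-01,  3.93514152e-04]), 'wrist_force': array([-0.82190188, -1.19057792,  0.43922394]), 'moment': array([0.01306809, 0.00521047, 0.00693727]), 'grip_force': 0.0, 'grip_width': 0.08793465804703186}
```

View pics/top0.png

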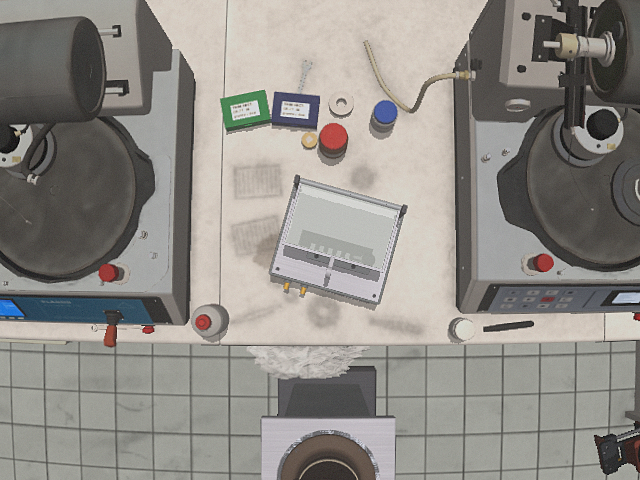

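View pics/side0.png

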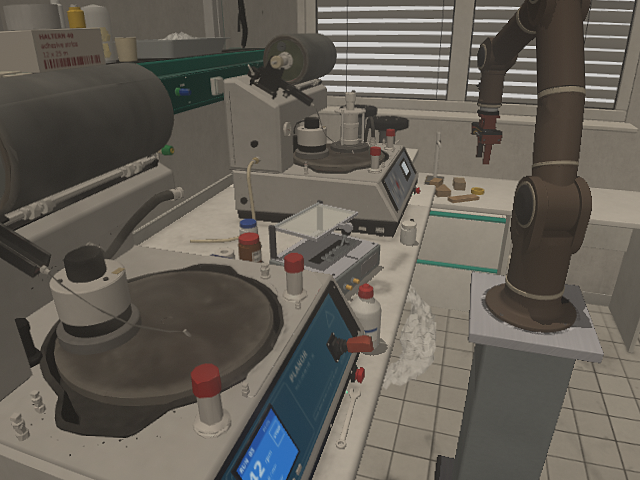

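The top view shows the feed unit near pixels (270-405, 178-305), guard hinge at the back with posts at about (297,180) and (403,208). The side view shows the unit at about (325,240) with the guard level. I'll zoom in on both.

Run:
```python
import cv2
a=cv2.imread('pics/top0.png')[168:313,262:417]; cv2.imwrite('pics/tc.png',cv2.resize(a,None,fx=4,fy=4,interpolation=cv2.INTER_CUBIC))
a=cv2.imread('pics/side0.png')[190:310,260:420]; cv2.imwrite('pics/sc.png',cv2.resize(a,None,fx=5,fy=5,interpolation=cv2.INTER_CUBIC))
```

```text
(no output)
```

View pics/tc.png

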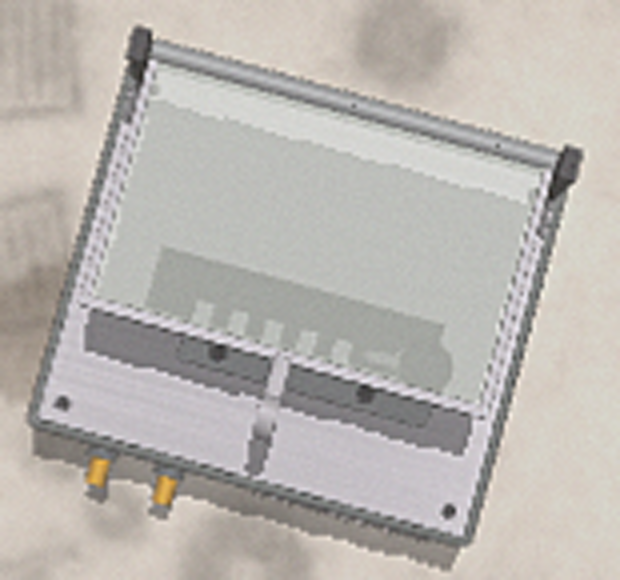

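View pics/sc.png

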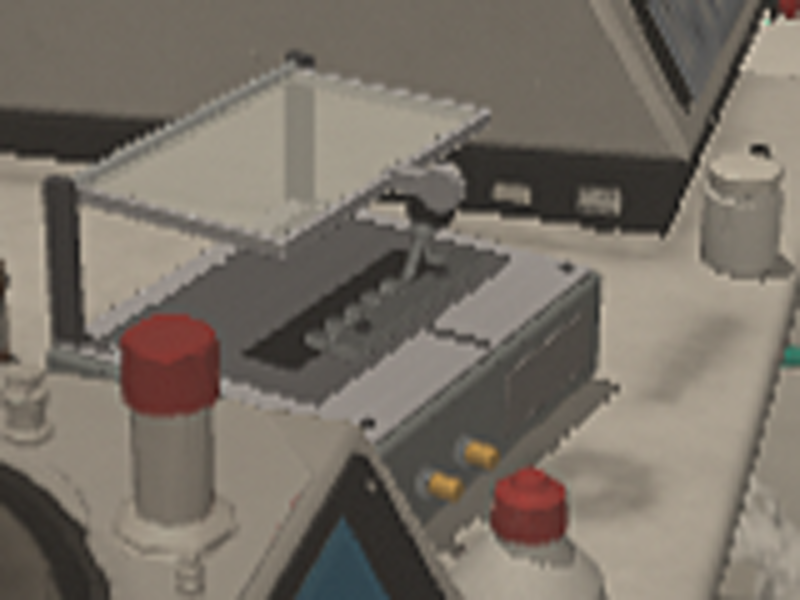

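```bash
cat > fit.py <<'E'
from h import *
import pickle
from scipy.optimize import least_squares
T=pickle.load(open('top.pkl','rb'));S=pickle.load(open('side.pkl','rb'))
tf=lambda p:(np.array(p)+.5)/4-.5+[262,168]
sf=lambda p:(np.array(p)+.5)/5-.5+[260,190]
tp=[((-90,130,77),(36,420)),((-90,-130,77),(470,541)),((120,118,174),(141,42)),((120,-118,174),(573,157)),((-50,0,165),(264,422)),((-20,111,170),(88,304)),((-20,-111,170),(477,412))]
sp=[((-90,-130,77),(598,275)),((120,118,174),(60,185)),((120,-118,174),(300,60)),((-50,0,165),(440,184))]
def W(p,X):
    X=np.asarray(X,float).reshape(-1,3)/1000; c,s=np.cos(p[2]),np.sin(p[2])
    return np.c_[p[0]+c*X[:,0]-s*X[:,1],p[1]+s*X[:,0]+c*X[:,1],X[:,2]]
def res(p): return np.r_[(proj(T,W(p,[a for a,_ in tp]))-tf([b for _,b in tp])).ravel(),(proj(S,W(p,[a for a,_ in sp]))-sf([b for _,b in sp])).ravel()]
if __name__=='__main__':
    r=least_squares(res,[.6,0,-.27],loss='soft_l1');p=r.x;np.save('p.npy',p)
    print(p,np.degrees(p[2]));print(res(p).reshape(-1,2).round(1).tolist())
    # comb teeth tips -> unit coords
    for q in [(205,302),(240,312),(274,322),(310,333),(344,343)]:
        s=least_squares(lambda a:(proj(T,W(p,(a[0]*1e3,a[1]*1e3,86)))-tf(q)).ravel(),[0,0]).x*1e3;print('tooth',s.round(1))
    k=least_squares(lambda a:np.r_[(proj(T,W(p,(a[0]*100,125*np.sin(a[1]),15+125*np.cos(a[1]))))-tf((425,358))).ravel(),(proj(S,W(p,(a[0]*100,125*np.sin(a[1]),15+125*np.cos(a[1]))))-sf((432,205))).ravel()],[0,-.6]);print('knob',k.x,k.fun)
    print('tab',W(p,(-50,0,165)))
    for a,b,c in((208,322,.07),):pass
    for n,q,z in(('bottle',(203,323),.155),('jar',(461,329),.07)):
        print(n,least_squares(lambda a:(proj(T,[a[0],a[1],z])-q).ravel(),[.4,0]).x)
E
python3 fit.py
```

```text
[ 0.54078448 -0.01120535 -0.26843869] -15.38040375145804
[[-2.8, 0.9], [0.8, 1.7], [-0.4, -0.2], [-0.4, 0.7], [1.3, -2.3], [-2.0, -0.9], [3.0, 0.4], [1.2, -1.9], [-0.7, -1.0], [-1.0, -1.4], [-0.2, 0.9]]
tooth [ 2.1 50.8]
tooth [ 1.9 30.5]
tooth [ 1.6 10.7]
tooth [  1.  -10.2]
tooth [  0.7 -29.9]
knob [ 0.00992343 -0.64250167] [ 0.18227156  0.87761198 -1.2719021   0.124553  ]
tab [[0.49257517 0.00205596 0.165     ]]
bottle [0.38097415 0.26853202]
jar [ 0.36325556 -0.29763465]
```

step_arm(rows=[0, 0, -45, 0, 0, 9.6, 87.8, 0, 0, -45, 0, 0, 9.6, 87.8, 0, 0, -45, 0, 0, 9.6, 87.8, 0, -50, 0, 0, 0, 0, 87.8, 0, -55, 0, 0, 0, 0, 87.8, 0, -55, 0, 0, 0, 0, 87.8, 0, -55, 0, 0, 0, 0, 87.8, 0, -55, 0, 0, 0, 0, 87.8, 0, -55, 0, 0, 0, 0, 87.8, 0, -55, 0, 0, 0, 0, 87.8])

```text
clock: 1.35
tool_pos: [0.2463, -0.2392, 0.3331]
tcp_rot: [3.113, -0.418, -0.0]
wrist_force: [1.1, 0.6, 0.6]
grip_width: 0.0881
grip_force: 0.0
```

```bash
cat > st.py <<'E'
import sys
from fit import *
from scipy.spatial.transform import Rotation as Ro
p=np.load('p.npy')
def st():
    o=sensors.get_obs();R=Ro.from_rotvec(o['tcp_rot']).as_matrix();t=np.array(o['tool_pos'])
    c,s=np.cos(p[2]),np.sin(p[2]);d=t-[p[0],p[1],0]
    print('t',o['clock'],'unit mm',(np.array([c*d[0]+s*d[1],-s*d[0]+c*d[1],d[2]])*1e3).round(1),'yawtool',np.degrees(np.arctan2(R[1,0],R[0,0])).round(2),'zax',R[:,2].round(3),'F',np.round(o['wrist_force'],1),'grip',o['grip_width'],o['grip_force'])
    print('j',o['joints'].round(2))
    return o,R,t
if __name__=='__main__':
    o,R,t=st()
    if len(sys.argv)>3:
        g=W(p,[float(a) for a in sys.argv[1:4]])[0]; print('need tool',((R.T@(g-t))*1e3).round(1))
E
python3 st.py -50 0 200
```

```text
t 1.35 unit mm [-223.5 -298.   333.1] yawtool -15.29 zax [-0. -0. -1.] F [1.1 0.6 0.6] grip 0.08809426238568657 0.0
j [ 0.88 -0.18 -0.21  1.96 -0.04  1.36 -1.15]
need tool [ 173.9 -297.7  133. ]
```

step_arm(rows=[29, -50, 0, 0, 0, 0, 87.8, 29, -50, 0, 0, 0, 0, 87.8, 29, -50, 0, 0, 0, 0, 87.8, 29, -50, 0, 0, 0, 0, 87.8, 29, -50, 0, 0, 0, 0, 87.8, 27, -48, 10, 0, 0, 0, 87.8, 0, 0, 40, 0, 0, 0, 87.8, 0, 0, 40, 0, 0, 0, 87.8, 0, 0, 30, 0, 0, 0, 87.8, 0, 0, 0, 0, 0, 0, 87.8])

```text
clock: 2.6
tool_pos: [0.489, 0.0008, 0.2113]
tcp_rot: [3.114, -0.418, -0.007]
wrist_force: [0.6, 0.2, 1.2]
grip_width: 0.0879
grip_force: 0.0
```

```bash
python3 st.py -50 0 146
python3 - <<'E'
from h import *
a=cam('top','t2.png')['image'][150:320,240:440,::-1];b=cam('side','s2.png')['image'][140:310,260:440,::-1]
cv2.imwrite('pics/c2.png',np.hstack([cv2.resize(a,(400,500)),cv2.resize(b,(400,500))]) if 0 else np.hstack([cv2.resize(a,None,fx=2,fy=2,interpolation=2),cv2.resize(b,None,fx=2,fy=2,interpolation=2)]))
E
```

```text
t 2.6 unit mm [-53.1  -2.2 211.3] yawtool -15.28 zax [-0.005  0.    -1.   ] F [0.6 0.2 1.2] grip 0.08791425769433941 0.0
j [ 0.48  0.24 -0.68  1.86  0.17  1.1  -2.1 ]
need tool [ 3.4 -2.2 65.3]
```

View pics/c2.png

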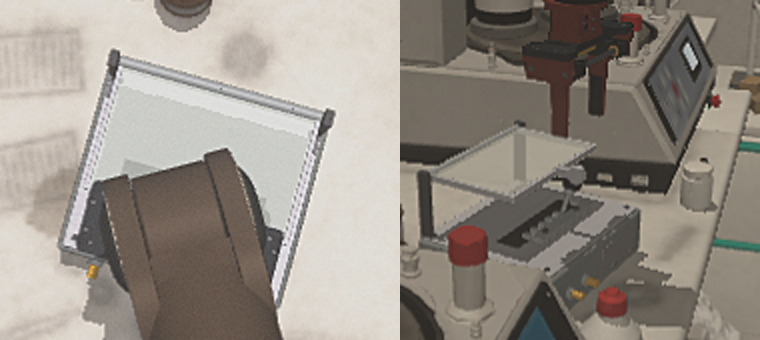

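The fingers straddle the tab (side crop: tips at (559,137) and (597,110), tab disc at (572,178)). Next I descend and pinch.

step_arm(rows=[2, -1, 22, 0, 0, 0, 87.8, 1, -1, 22, 0, 0, 0, 87.8, 0, 0, 20, 0, 0, 0, 87.8, 0, 0, 0, 0, 0, 0, 60, 0, 0, 0, 0, 0, 0, 40, 0, 0, 0, 0, 0, 0, 20, 0, 0, 0, 0, 0, 0, 5, 0, 0, 0, 0, 0, 0, 5, 0, 0, 0, 0, 0, 0, 5, 0, 0, 0, 0, 0, 0, 5])

```text
clock: 3.95
tool_pos: [0.4941, 0.0021, 0.1492]
tcp_rot: [3.114, -0.418, -0.0]
wrist_force: [0.1, -0.5, 0.0]
grip_width: 0.0216
grip_force: 0.0
```

```bash
python3 st.py -50 0 146
```

```text
t 3.95 unit mm [-48.6   0.4 149.2] yawtool -15.29 zax [-0. -0. -1.] F [ 0.1 -0.5  0. ] grip 0.021579038180465495 0.0
j [ 0.45  0.31 -0.66  1.93  0.23  0.97 -2.16]
need tool [-1.4  0.4  3.2]
```

step_arm(rows=[0, 0, 0, 0, 0, 0, 5, 0, 0, 0, 0, 0, 0, 5, 0, 0, 0, 0, 0, 0, 5, 0, 0, 0, 0, 0, 0, 5, 0, 0, 0, 0, 0, 0, 5, 0, 0, 0, 0, 0, 0, 5, 0, 0, -5, 0, 0, 0, 5, 0.3, 0, -6, 0, 0, 0, 5, 0.5, 0, -6, 0, 0, 0, 5, 0, 0, 0, 0, 0, 0, 5])

```text
clock: 5.2
tool_pos: [0.4953, 0.0, 0.1665]
tcp_rot: [3.112, -0.42, 0.001]
wrist_force: [2.4, -6.5, -1.0]
grip_width: 0.0088
grip_force: 30.0
```

```bash
python3 st.py -50 0 146
```

```text
t 5.2 unit mm [-46.8  -1.2 166.5] yawtool -15.37 zax [ 0.001 -0.002 -1.   ] F [ 2.4 -6.5 -1. ] grip 0.008809214224191881 30.003260672092438
j [ 0.46  0.3  -0.67  1.91  0.22  1.01 -2.14]
need tool [-3.2 -1.3 20.5]
```

step_arm(rows=[2.5, 1.5, -16.8, 0, 0, 0, 5, 4.2, 0, -16.5, 0, 0, 0, 5, 5.8, 0, -16, 0, 0, 0, 5, 7.4, 0, -15.3, 0, 0, 0, 5, 8.9, 0, -14.5, 0, 0, 0, 5, 10.3, 0, -13.5, 0, 0, 0, 5, 11.6, 0, -12.4, 0, 0, 0, 5, 12.8, 0, -11.2, 0, 0, 0, 5, 13.8, 0, -9.9, 0, 0, 0, 5, 0, 0, 0, 0, 0, 0, 5])

```text
clock: 6.45
tool_pos: [0.5699, -0.0207, 0.2918]
tcp_rot: [-3.113, 0.419, -0.0]
wrist_force: [3.3, -3.3, -6.7]
grip_width: 0.0082
grip_force: 30.0
```

```bash
python3 st.py 30 0 290
python3 - <<'E'
from h import *
b=cam('side','s3.png')['image'][90:310,200:440,::-1]
cv2.imwrite('pics/c3.png',cv2.resize(b,None,fx=2,fy=2,interpolation=2))
E
```

```text
t 6.45 unit mm [ 30.6  -1.5 291.8] yawtool -15.34 zax [ 0. -0. -1.] F [ 3.3 -3.3 -6.7] grip 0.00823532969373082 29.99805897474289
j [ 0.46  0.32 -0.66  1.57  0.2   1.32 -2.06]
need tool [-0.6 -1.5  1.8]
```

View pics/c3.png

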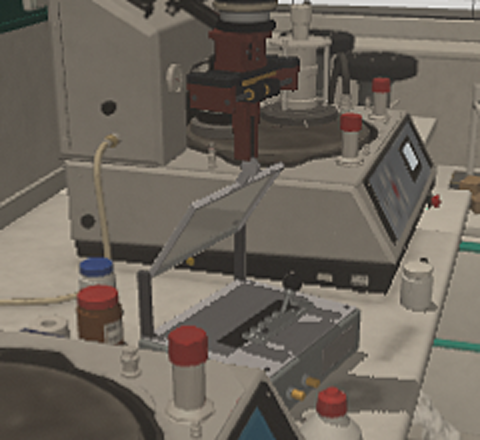

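The side view shows the guard lifted to about 1 rad, with the tab still gripped at crop pixel (245,165). I continue the arc.

step_arm(rows=[14.7, 1, -8.5, 0, 0, 0, 5, 15.5, 0, -6.9, 0, 0, 0, 5, 16.1, 0, -5.4, 0, 0, 0, 5, 16.6, 0, -3.7, 0, 0, 0, 5, 16.9, 0, -2.1, 0, 0, 0, 5, 17, 0, -0.4, 0, 0, 0, 5, 16.9, 0, 1.3, 0, 0, 0, 5, 16, 0, 3, 0, 0, 0, 5, 0, 0, 0, 0, 0, 0, 5, 0, 0, 0, 0, 0, 0, 40])

```text
clock: 7.75
tool_pos: [0.6936, -0.0543, 0.3155]
tcp_rot: [-3.113, 0.417, -0.0]
wrist_force: [-0.2, 0.0, 0.1]
grip_width: 0.0137
grip_force: 0.0
```

step_arm(rows=[0, 0, 0, 0, 0, 0, 60, 0, 0, 0, 0, 0, 0, 60, 0, 0, 0, 0, 0, 0, 60, 0, 0, 0, 0, 0, 0, 60, 0, 0, -20, 0, 0, 0, 60, 0, 0, -20, 0, 0, 0, 50, 0, 0, -20, 0, 0, 0, 40, -20, 0, 0, 0, 0, 0, 30, -40, 0, 0, 0, 0, 0, 20, -50, 0, 0, 0, 0, 0, 10])

```text
clock: 9.0
tool_pos: [0.5869, -0.0259, 0.3744]
tcp_rot: [-3.113, 0.418, 0.001]
wrist_force: [-1.2, -0.7, 0.8]
grip_width: 0.0135
grip_force: 0.0
```

```bash
python3 st.py -100 0 300
```

```text
t 9.0 unit mm [ 48.4  -1.9 374.4] yawtool -15.31 zax [-0.001  0.001 -1.   ] F [-1.2 -0.7  0.8] grip 0.013503608200604656 0.0
j [ 0.44  0.32 -0.65  1.37  0.19  1.51 -2.04]
need tool [-148.3   -2.    74.5]
```

step_arm(rows=[-50, 50, 0, 0, 0, 0, 40, -50, 50, 0, 0, 0, 0, 50, -50, 50, 0, 0, 0, 0, 60, -50, 50, 0, 0, 0, 0, 60, 0, 0, 0, 0, 0, -10, 60, 0, 0, 0, 0, 0, -10, 60, 0, 0, 0, 0, 0, -10, 60, 0, 0, 0, 0, 0, -10, 60, 0, 0, 0, 0, 0, -10, 60, 0, 0, 0, 0, 0, -10, 60])

```text
clock: 10.25
tool_pos: [0.3707, -0.1498, 0.3752]
tcp_rot: [2.901, 1.204, 0.0]
wrist_force: [0.2, -1.1, 0.6]
grip_width: 0.0602
grip_force: 0.0
```

```bash
python3 st.py -150 -200 300
python3 - <<'E'
from h import *
a=cam('top','t4.png')['image'][170:310,262:417,::-1];b=cam('side','s4.png')['image'][130:310,280:400,::-1]
a=cv2.resize(a,None,fx=3,fy=3,interpolation=2);b=cv2.resize(b,None,fx=2.6,fy=2.6,interpolation=2)[:468]
o=np.zeros((468,a.shape[1]+b.shape[1],3),np.uint8);o[:a.shape[0],:a.shape[1]]=a;o[:b.shape[0],a.shape[1]:]=b
cv2.imwrite('pics/c4.png',o)
E
```

```text
t 10.25 unit mm [-127.3 -178.8  375.2] yawtool 45.06 zax [ 0. -0. -1.] F [ 0.2 -1.1  0.6] grip 0.06023636184950883 0.0
j [ 0.79 -0.08 -0.48  1.77 -0.04  1.44 -0.47]
need tool [-29.7  -9.3  75.2]
```

View pics/c4.png

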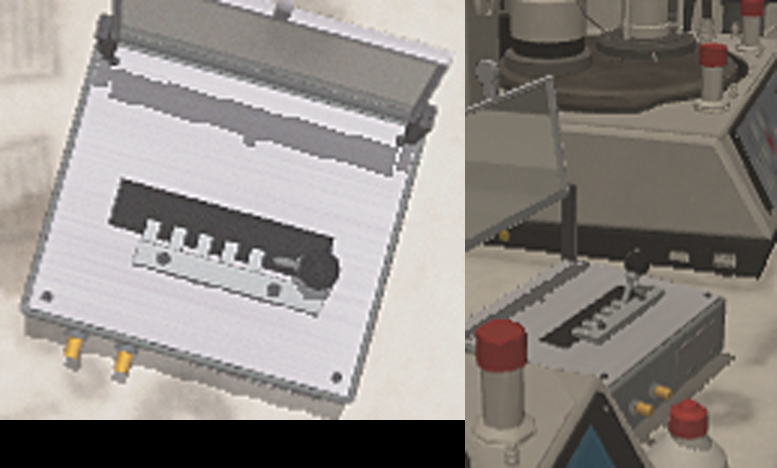

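The top crop shows the guard flipped back, the teeth tips at (152,222), (181,229), (207,236), (233,244) and (258,252), and the knob at (319,268). The side view confirms the guard is past upright. I refine the unit and comb positions with intensity profiles.

Run:
```python
from st import *
im=cv2.GaussianBlur(cv2.cvtColor(cv2.imread('pics/t4.png'),cv2.COLOR_BGR2GRAY),(0,0),.5).astype(np.float32)
def prof(P):
    q=proj(T,W(p,P)).astype(np.float32);return cv2.remap(im,q[:,0:1],q[:,1:2],cv2.INTER_LINEAR).ravel()
ys=np.arange(-150,151,3.)
for x in(-70,-50,50):
    v=prof([(x,y,77) for y in ys]);print('x',x,'L',list(zip(ys[-17:],v[-17:].astype(int))),'R',list(zip(ys[:17],v[:17].astype(int))))
xs=np.arange(-110,-70,2.)
for y in(-90,0,90):print('y',y,list(zip(xs,prof([(x,y,77) for x in xs]).astype(int))))
ys=np.arange(-40,66,1.)
for x in(-4,-1):print(x,prof([(x,y,86) for y in ys]).astype(int).tolist())
for y in(10,30):print('tip',y,prof([(x,y,86) for x in range(-40,16,2)]).astype(int).tolist())
```

```text
x -70 L [(np.float64(102.0), np.int64(210)), (np.float64(105.0), np.int64(210)), (np.float64(108.0), np.int64(198)), (np.float64(111.0), np.int64(154)), (np.float64(114.0), np.int64(135)), (np.float64(117.0), np.int64(193)), (np.float64(120.0), np.int64(217)), (np.float64(123.0), np.int64(206)), (np.float64(126.0), np.int64(148)), (np.float64(129.0), np.int64(137)), (np.float64(132.0), np.int64(164)), (np.float64(135.0), np.int64(179)), (np.float64(138.0), np.int64(178)), (np.float64(141.0), np.int64(179)), (np.float64(144.0), np.int64(178)), (np.float64(147.0), np.int64(177)), (np.float64(150.0), np.int64(175))] R [(np.float64(-150.0), np.int64(217)), (np.float64(-147.0), np.int64(218)), (np.float64(-144.0), np.int64(220)), (np.float64(-141.0), np.int64(221)), (np.float64(-138.0), np.int64(221)), (np.float64(-135.0), np.int64(220)), (np.float64(-132.0), np.int64(222)), (np.float64(-129.0), np.int64(198)), (np.float64(-126.0), np.int64(132)), (np.float64(-123.0), np.int64(155)), (np.float64(-120.0), np.int64(216)), (np.float64(-117.0), np.int64(216)), (np.float64(-114.0), np.int64(17
[... 5410 characters left out ...]
8, 140, 105, 85, 71, 72, 74, 74, 74, 81, 101, 124, 168, 212, 218, 214, 212, 212, 211, 205, 198, 152, 98, 73, 72, 71, 72, 74, 75, 78, 94, 121, 152, 184, 213, 212, 211, 211, 210, 201, 176, 148, 113, 79, 71, 70, 70, 70, 72, 85, 100, 134, 175, 201, 210, 214, 214, 213, 208, 202, 175, 131, 93, 80, 71, 71, 72, 72, 73, 80, 98, 119, 162, 204, 214, 211, 210, 212, 214, 208, 201, 157, 107, 77, 75, 74, 76, 78, 79, 79, 79, 78]
tip 10 [207, 212, 183, 136, 137, 193, 200, 200, 199, 198, 200, 205, 201, 175, 198, 204, 206, 207, 208, 210, 207, 152, 88, 73, 73, 73, 74, 76]
tip 30 [207, 214, 212, 154, 157, 191, 202, 196, 180, 186, 197, 203, 194, 190, 202, 207, 208, 205, 206, 211, 213, 169, 84, 73, 74, 77, 77, 76]
```

step_arm(rows=[0, 0, 0, 0, 0, -10, 70, 0, 0, 0, 0, 0, -10, 70, 0, 0, 0, 0, 0, -10, 70, 20, 30, 0, 0, 0, 0, 70, 25, 30, 30, 0, 0, 0, 70, 25, 30, 30, 0, 0, 0, 70, 25, 30, 40, 0, 0, 0, 70, 9, 7, 40, 0, 0, 0, 70, 0, 0, 40, 0, 0, 0, 70, 0, 0, 0, 0, 0, 0, 70])

```text
clock: 11.6
tool_pos: [0.5187, -0.083, 0.1926]
tcp_rot: [-2.496, -1.9, 0.006]
wrist_force: [0.3, 0.3, -0.3]
grip_width: 0.0702
grip_force: 0.0
```

```bash
python3 st.py 0 -75 100
```

```text
t 11.6 unit mm [ -2.3 -75.1 192.6] yawtool 74.55 zax [-0.005  0.001 -1.   ] F [ 0.3  0.3 -0.3] grip 0.07019743030984528 0.0
j [ 0.54  0.31 -0.58  1.81  0.19  1.09 -0.38]
need tool [ 0.1  2.8 92.6]
```

step_arm(rows=[0, 2, 25, 0, 0, 0, 70, 0, 0, 25, 0, 0, 0, 70, 0, 0, 25, 0, 0, 0, 70, 0, 0, 12, 0, 0, 0, 70, 0, 0, 3, 0, 0, 0, 70, 0, 0, 0, 0, 0, 0, 20, 0, 0, 0, 0, 0, 0, 20, 0, 0, 0, 0, 0, 0, 20, 0, 0, 0, 0, 0, 0, 20, 0, 0, 0, 0, 0, 0, 20])

```text
clock: 12.85
tool_pos: [0.5225, -0.0837, 0.1051]
tcp_rot: [2.497, 1.906, 0.0]
wrist_force: [0.3, 0.1, 0.1]
grip_width: 0.0236
grip_force: 0.0
```

step_arm(rows=[0, 0, 0, 0, 0, 0, 20, 0, 0, 0, 0, 0, 0, 20, 0, 0, 0, 0, 0, 0, 20, 0, 0, 0, 0, 0, 0, 20, 0, 0, 0, 0, 0, 0, 20, 0, 0, 0, 0, 0, 0, 20, 0, 0, 0, 0, 0, 0, 20, 0, 0, 0, 0, 0, 0, 20, 0, 0, 0, 0, 0, 0, 20, 0, 0, 0, 0, 0, 0, 20])

```text
clock: 14.1
tool_pos: [0.5226, -0.0838, 0.1051]
tcp_rot: [2.497, 1.906, 0.0]
wrist_force: [-0.3, 0.3, -0.8]
grip_width: 0.0204
grip_force: 0.0
```

```bash
python3 st.py 0 -75 100;python3 - <<'E'
from h import *
b=cam('side','s5.png')['image'][150:290,260:440,::-1]
cv2.imwrite('pics/c5.png',cv2.resize(b,None,fx=3,fy=3,interpolation=2))
E
```

```text
t 14.1 unit mm [  1.7 -74.8 105.1] yawtool 74.71 zax [ 0. -0. -1.] F [-0.3  0.3 -0.8] grip 0.020412673934662468 0.0
j [ 0.5   0.41 -0.55  1.9   0.27  0.9  -0.45]
need tool [-0.2 -1.7  5.1]
```

View pics/c5.png

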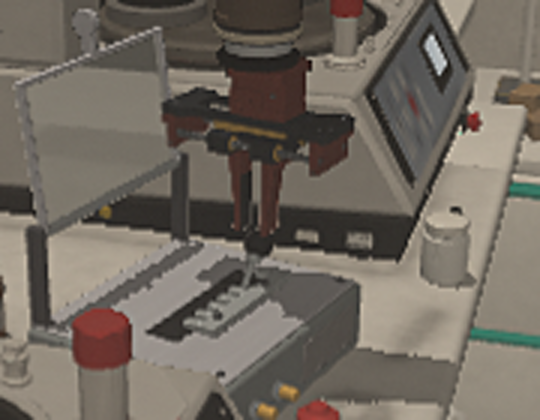

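The side crop shows the fingers closed beside the knob, with the dark ball at (260,243) in front of the fingertips. I re-triangulate the knob from the clean views.

Run:
```python
from st import *
t=np.array([(319.5)/3-.5+262,(268.5)/3-.5+170]);s=np.array([170.5/2.6-.5+280,262.5/2.6-.5+130]);s5=np.array([260.5/3-.5+260,243.5/3-.5+150])
k=least_squares(lambda a:np.r_[(proj(T,W(p,a*100))-t).ravel(),(proj(S,W(p,a*100))-s).ravel()],[0,-.75,1.15]);print('free',k.x*100,k.fun,s,s5)
k=least_squares(lambda a:(proj(T,W(p,(a[0]*100,125*np.sin(a[1]),15+125*np.cos(a[1]))))-t).ravel(),[0,-.6]);a=k.x;print('top only',a,125*np.sin(a[1]),15+125*np.cos(a[1]))
for n,C in(('T',T),('S',S)):
  print(n,proj(C,W(p,[(0,-75,115),(2,-75,105)])))
st()
im=cv2.imread('pics/s5.png')[205:245,325:370];print(cv2.cvtColor(im,cv2.COLOR_BGR2GRAY)[::2,::2])
```

```text
free [ -0.87167416 -75.09686845 116.24114669] [-0.04190131 -0.17443288  0.24129708  0.01192538] [345.07692308 230.46153846] [346.33333333 230.66666667]
top only [-0.01117968 -0.64720817] -75.37019011630866 114.72128379554432
T [[367.97979094 258.45492137]
 [367.89631732 257.79124184]]
S [[345.03739912 230.80858229]
 [344.39361474 233.77143228]]
t 14.15 unit mm [  1.6 -74.8 105. ] yawtool 74.71 zax [ 0. -0. -1.] F [ 0.2 -0.3 -0. ] grip 0.01989243726513984 0.0
j [ 0.5   0.41 -0.55  1.9   0.27  0.9  -0.45]
[[110 109 109 110 110 116  54  56  53  65 115  62  57  56  53 116 112 110
  112  61  54  51  47]
 [110 110 109 111 109 111  58  57  53  28 112  62  54  49  44 114 109 108
  110  60  48  69 115]
 [110 111 110 112 109 110  62  56  43  34 113  61  55  52  41 113 109 109
  109 114 115 112 110]
 [110 111 110 110 111 111  63  56  43  31 113  62  54  53  66 111 109 109
  109 109 110 109 109]
 [110 110 110 110 110 112  70  55  42  31 114  61  57  50 101 110 110 110
  109 110 109 109 109]
 [110 108 110 111 110 111  95  55  41  33 115  62  59  50 111 111 111 110
  109 109 110 108 110]
 [ 46  53
[... 649 characters left out ...]
115 124 141  42  46]
 [ 95  73 154 150 154 163 169 171  77  43  46  45  42  75  38  33  33  34
   38  36  35  44  46]
 [ 82 151 149 148 149 152 151 150 119  39  39  44  33 158 163 168 168 175
   92  90  91  95  38]
 [155 150 149 151 158  89 143 140 138 104  99  55 102 133 143 146 146 147
  147 148 154 159 161]
 [149 150 152 148  83  88  88  87  88  92 106 159 157 159 150 116 138 129
  138 139 137 138 143]
 [151 142 148  85  89  91  91  84  94 108  90  78  81  79 141 144 158 160
  158 153 151 146 139]
 [143  84  88  89  93  89  43  49  66 101  94 101  85  83  80  78  84  81
   83  82  83  83  99]
 [153 104 110  91  63  41  43  46 105  54  40  52  69  82  88  83  89  90
   91  90  91  91  90]]
```

Run:
```python
import cv2,numpy as np
im=cv2.imread('pics/s5.png').astype(int)
a=im[196:250,328:366]
for i,r in enumerate(a):
    print(196+i,''.join('R' if q[2]-q[0]>15 and q[2]<130 else ('#' if q.max()<62 else ('+' if q.max()<105 else '.')) for q in r))
```

```text
196 ########RRR+#############RR#####R#####
197 +#######R+#+###################RRR+R##
198 R#######R++++++#########RR######RRRRRR
199 R#######RR+#+++########RRR#####+.RRRRR
200 R+++#####R#RRRR########RR+#####RRRRRRR
201 RRRRR+++#RRRRRR########RR++#++#++R.RRR
202 RRRRRRR.RRRRRRR########RRR+#+######RRR
203 RRRRRRRRRRRRRRR#+++####RRR#RR+++++#RRR
204 RRRRRRRRRRRRRRRRRRR+#####RRRRRRRR++RRR
205 RRRRRRRRRRRRRRRRRRRRRRRRRRRRRRRRRRRRRR
206 RRRRRRRRRRRRRRRRRRRRRRRRRRRRRRRRRRRRRR
207 RRRRRRRRRRRRRR##RRRRRRRRRRRRRRRRRRRR#R
208 RRRRRRRRRRRR####RRRRRRRRRRRRRRRRRRRR+R
209 RRRRRRRRRRRR####RRRRRRRRRRRRRRRRRRRRRR
210 RRRRRRRR.RRR####RRRRRRRRRRRRRRRRRRRRRR
211 RRRRRRRRRRRR####RRRRRRRRRRRRRRRRRRRRRR
212 RRRRRRRRRRRR####RRRRRRRRRRRRRRRRRRRRRR
213 RRRRRRRRRRRR####RRRRRRRRRRRRRRRRRRRRRR
214 RRRRRRRRRRRR####RRRRRRRRRRRRRRRRRRRRRR
215 RRRRRRRRRRRR####RRRRRRRRRRRRRRRRRRRRRR
216 ++++++RRRRRR####RRRRRRRRRRRRRRRRRRRRRR
217 ###+++++++RR###+++RRRRRRRRRRRRRRRRRRRR
218 ##########RR###++#RRRRRRR+++++++RRRRRR
219 ##########RR###+##RRRRRRR####++#++++++
220 ##########RR###+##RRRRRRR#############
221 ##########RR###+##RRR
[... 521 characters left out ...]
......RR+R++
234 ..............+++#####R...............
235 .......+......+..++#+.................
236 ......++++++..++..+...................
237 ....+++++++++++++.+...................
238 ...++++++++++++.+.....................
239 ..+++++++++++++.+++++++++.............
240 ++++++++++###+..+.+++++++++++.........
241 +++++++++####+.+#+.+++++++++++++++++++
242 +++++++######+.+#+++++++++++++++++++++
243 ..++++#######..######+++++++++++++++++
244 ...++#######+..##++##+++++++++++++++++
245 ..+#####+++++.++++.+++++++++++++++++++
246 .+######............++++++++++++++++++
247 ######++.............+++++++++++++++++
248 ####+.....++.......+++++++++++++++++++
249 ####+.............++++++++++++++++++++
```

Run:
```python
from st import *
for x in(-25,-10,10,25):
  print(x,[proj(S,W(p,(1.7+x,-74.8+y,105))).round(1).tolist() for y in(-10,10)])
print([proj(S,W(p,(-53+x,-2+y,211.3))).round(1).tolist() for x,y in((-10,44),(10,44),(-10,57),(-10,-44),(10,-44),(10,-57),(-10,-57))])
im=cv2.imread('pics/s2.png').astype(int)
a=im[180:216,325:370]
for i,r in enumerate(a):
    print(180+i,''.join('R' if q[2]-q[0]>15 and q[2]<130 else ('#' if q.max()<62 else ('+' if q.max()<105 else '.')) for q in r))
```

```text
-25 [[[353.5, 234.5]], [[350.2, 236.9]]]
-10 [[[349.1, 233.4]], [[345.7, 235.7]]]
10 [[[343.2, 231.9]], [[339.8, 234.3]]]
25 [[[338.9, 230.8]], [[335.4, 233.1]]]
[[[344.1, 217.3]], [[337.4, 215.8]], [[341.5, 218.9]], [[360.2, 207.1]], [[353.8, 205.7]], [[356.1, 204.3]], [[362.5, 205.7]]]
180 ...RRRRRRRRRRRRRRRRRRR+....R.R######RR.......
181 RR......RRRRRRRRRRRRRR.......R######RR.RRRRRR
182 RRRRRRRRR.RRRRRRRRRRR........R######RR.......
183 RRRRRRRRRRRRRRRRRRRRRRRRR....R######RR.......
184 RRRRRRRRR.RRRRRRRRRRRRRRRRRRRR######RR.......
185 RRRRRRRRRRRRRRRRRRRRRRRRRRRRRR######RRRRRRRRR
186 RRRRRRRRRRRRRRRRRRRRRRRRRRRRR+######RRRRRRRRR
187 RRRRRRRRRRRRRRRRRRRRRRRRRRRRR+######RRRRRRRRR
188 RRRRRRRRRRRRRRRRRRRRRRRRRRRRR+######RRRRRRRRR
189 RRRRRRRRRRRRRRRRRRRRRRRRRRRRR+######RRRRRRRRR
190 RRRRRRRRRRRRRRRRRRRRRRRRRRRRR+######RRRRRRRRR
191 RRRRRRRRRRRRRRRRRRRRRRRRRRRRR+######RRRRRRRRR
192 RRRRRRRRR.RRRRRRRRRRRRRRRRRRR#######RRRRRRRRR
193 RRRRRRRRR.RRRRRRRRRRRRRRRRRRR#######RRRRRRRRR
194 RRRRRRRRRRRRRRRRRRRRRRRRRRRRR#######RRRRRRRRR
195 RRRRRRRRR.RRRRRRRRRRRRRRRRRRR#######RRRRRRRRR
196 RRRRRRR
[... 288 characters left out ...]

202 RRRRRRRRRRRRRRRRRRRRRRRRRRRRRRRRRRRRRRRRRRRRR
203 RRRRRRRRRRRRRRRRRRRRRRRRRRRRRRRRRRRRRRRRRRRRR
204 .RRRRRRRRRRRRRRRRRRRRRRRRRRRRRRRRRRRRRRRRRRRR
205 ...RR.RRRRRRRRRRRRR.RRRRRRRRRRRRRRRRRRRRRRRRR
206 .......RR.RRRRRRRRRRRRRRRRRRRRRRRRRRRRRRRRRRR
207 ...........RRRRRRRRRRRRRRRRRRRRRRRRRRRRRRRRRR
208 ..............RRRRRRRRRRRRRRRRRRRRRRRRRRRRRRR
209 ..................R...RR.RRRRRRRRRRRRRRRRRRRR
210 ..........................R.R.RRRRRRRRRRRRRRR
211 ..............................R..RRRRRRRRRRRR
212 .................................RRRRRRRRRRRR
213 ................................+RRRRRRRRRRRR
214 ..............................+++RRRRRRRRRRRR
215 .............................+++RRRRRRRRRRRRR
```

The fingertips appear about 18 mm higher in the side view than the reported TCP, so they closed over the top of the knob. I'll open, go about 15 mm lower and close again.

step_arm(rows=[0, 0, 0, 0, 0, 0, 60, 0, 0, 0, 0, 0, 0, 60, 0, 0, 0, 0, 0, 0, 60, 0, 0, 0, 0, 0, 0, 60, 0, 0, 0, 0, 0, 0, 60, 0, 0, 0, 0, 0, 0, 60, 0, 0, 5, 0, 0, 0, 60, 0, 0, 5, 0, 0, 0, 60, 0, -2, 4, 0, 0, 0, 60, 0, 0, 0, 0, 0, 0, 20])

```text
clock: 15.4
tool_pos: [0.5201, -0.0831, 0.0905]
tcp_rot: [-2.496, -1.906, 0.001]
wrist_force: [-0.2, -0.3, -0.0]
grip_width: 0.0535
grip_force: 0.0
```

step_arm(rows=[0, 0, 0, 0, 0, 0, 20, 0, 0, 0, 0, 0, 0, 20, 0, 0, 0, 0, 0, 0, 20, 0, 0, 0, 0, 0, 0, 20, 0, 0, 0, 0, 0, 0, 20, 0, 0, 0, 0, 0, 0, 20, 0, 0, 0, 0, 0, 0, 20, 0, 0, 0, 0, 0, 0, 20, 0, 0, 0, 0, 0, 0, 20, 0, 0, 0, 0, 0, 0, 20])

```text
clock: 16.65
tool_pos: [0.5206, -0.0833, 0.0911]
tcp_rot: [2.497, 1.906, -0.0]
wrist_force: [-1.9, -0.5, 3.0]
grip_width: 0.0275
grip_force: 30.0
```

```bash
python3 st.py 20 -75 90
```

```text
t 16.65 unit mm [ -0.4 -74.9  91.1] yawtool 74.71 zax [-0. -0. -1.] F [-1.9 -0.5  3. ] grip 0.027544000075521196 30.03220796585083
j [ 0.5   0.43 -0.54  1.92  0.28  0.87 -0.46]
need tool [-0.1 20.4  1.1]
```

step_arm(rows=[0, 5, 0, 0, 0, 0, 20, 0, 6, 0, 0, 0, 0, 20, 0, 6, 0.5, 0, 0, 0, 20, 0, 6, 1, 0, 0, 0, 20, 0, 0, 0.5, 0, 0, 0, 20, 0, 0, 0, 0, 0, 0, 20, 4, 0, -3, 0, 0, 0, 20, 6, 0, -4, 0, 0, 0, 20, 0, 0, 0, 0, 0, 0, 20, 0, 0, 0, 0, 0, 0, 20])

```text
clock: 17.9
tool_pos: [0.5455, -0.0816, 0.0968]
tcp_rot: [2.496, 1.904, -0.003]
wrist_force: [-5.1, -4.7, 10.1]
grip_width: 0.0263
grip_force: 30.4
```

```bash
python3 st.py 22 -54.4 102
python3 - <<'E'
from h import *
im=cam('side','s6.png')['image'][...,::-1].astype(int)
for i,r in enumerate(im[205:240,320:366]):
    print(205+i,''.join('R' if q[2]-q[0]>15 and q[2]<130 else ('#' if q.max()<62 else ('+' if q.max()<105 else '.')) for q in r))
E
```

```text
t 17.9 unit mm [ 23.2 -66.6  96.8] yawtool 74.66 zax [-0.    -0.003 -1.   ] F [-5.1 -4.7 10.1] grip 0.02630429780772673 30.441928803920746
j [ 0.47  0.46 -0.54  1.86  0.29  0.91 -0.47]
need tool [12.2 -1.2 -5.2]
205 ##+RRRRRRRRRRRRR+#######RR####+++#RRRR#RRRRRRR
206 ##+RRRRRRRRRRRRRR+++#####RRRRRR.++RRRR#RRRRRRR
207 ##+RRRRRRRRRRRRRRRRRRRR##RRRRRRRRRRRRRRRRRRRRR
208 ##+RRRRRRRRRRRRRRRRRRRRRRRRRRRRRRRRRRRRRRRRRRR
209 ##+RRRRRRRRRR##RRRRRRRRRRRRRRRRRRRR+RRRRRRRRRR
210 ##+RRRRRRRR####RRRRRRRRRRRRRRRRRRRR+RRRRRRRRRR
211 ##+RRRRRRRR####RRRRRRRRRRRRRRRRRRRRRRRRRRRRRRR
212 ##+RRRRRRRR####RRRRRRRRRRRRRRRRRRRRRRRRRRRRRRR
213 ##+RRRRRRRR####RRRRRRRRRRRRRRRRRRRRRRRRRRRRRRR
214 ##+RRRRRRRR####RRRRRRRRRRRRRRRRRRRRRRRRRRRRRRR
215 ##+RRRR.RRR####RRRRRRRRRRRRRRRRRRRRRRRRRRRRRRR
216 ##++++++RRR####RRRRRRRRRRR.RRRRRRRRRRRRRRRRRRR
217 ##+######RR####+++++RRRRRR++...RRRRRRRRRRRRRRR
218 ##+######RR#########RRRRRR+++++++++++++++RR.RR
219 ##+######RR#########RRRRRR############+#++++++
220 ##+######RR########+RRRRRR####################
221 ##+######RR########RRRRRRR####################
222 ##+######RR######
[... 196 characters left out ...]
RR#########RRRRRR#############+++++##
227 ##+######RR#########RRRRRR############+..RRRR+
228 ##++RRR##RR#########RRRRRR############+.......
229 ##+....R+R++R#######RRRR##############+RRRR...
230 +++..+.......+######RRR###################+RR.
231 ..+..+++......########+R+RRR+++R##############
232 ++++++++......+######+..........RR+++++R######
233 ++++++.........++++++...................RR++++
234 ++++...........++..+...R......................
235 +++...++++++...+++++.......R..................
236 +....++++++++++..+............................
237 ...+++++++++++++++............................
238 .+++++++++++...+.++++++................R......
239 +++++++++++......++++++++++...................
```

step_arm(rows=[10, 0, -5, 0, 0, 0, 20, 11.5, 0, -5, 0, 0, 0, 20, 12, 0, -4, 0, 0, 0, 20, 12.2, 0, -2.5, 0, 0, 0, 20, 12.5, 0, -1.2, 0, 0, 0, 20, 12.4, 0, 0, 0, 0, 0, 20, 12.5, 0, 1.2, 0, 0, 0, 20, 12, 0, 2.3, 0, 0, 0, 20, 5, 0, 1, 0, 0, 0, 20, 0, 0, 0, 0, 0, 0, 20])

```text
clock: 19.2
tool_pos: [0.5717, 0.0173, 0.1089]
tcp_rot: [-2.496, -1.907, 0.001]
wrist_force: [-0.1, -1.0, -0.5]
grip_width: 0.0195
grip_force: 0.0
```

```bash
python3 st.py 0 36 110
python3 - <<'E'
from h import *
im=cam('side','s7.png')['image'][150:270,270:400,::-1]
cv2.imwrite('pics/c7.png',cv2.resize(im,None,fx=5,fy=5,interpolation=2))
E
```

```text
t 19.2 unit mm [ 22.3  35.7 108.9] yawtool 74.75 zax [-0.001  0.    -1.   ] F [-0.1 -1.  -0.5] grip 0.019498835362182384 0.0
j [ 0.3   0.48 -0.55  1.8   0.3   0.96 -0.64]
need tool [  0.3 -22.3  -1.1]
```

View pics/c7.png

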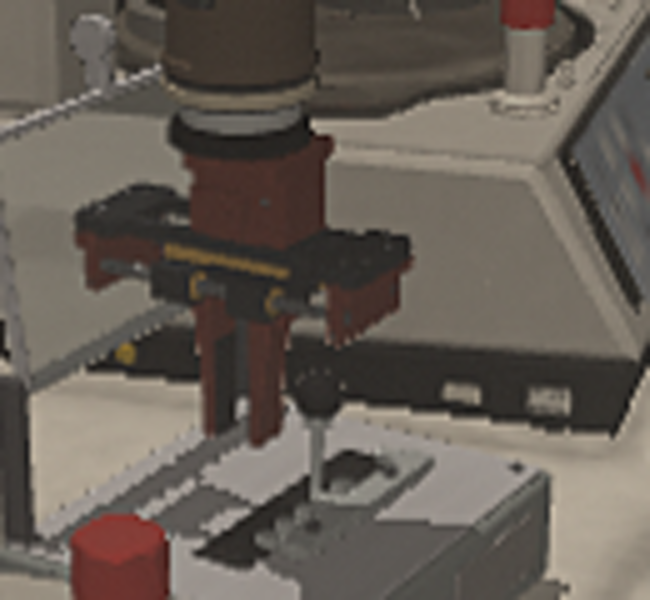

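The side crop shows the knob slipped out; it is now at (317,393), with the fingertips at (217,432) and (260,440). I compute the lever state and the true tip height.

Run:
```python
from st import *
q=np.array([317.5/5-.5+270,393.5/5-.5+150]);print(q)
K=lambda x,a:(x,np.sqrt(125**2-x*x)*np.sin(a),15+np.sqrt(125**2-x*x)*np.cos(a))
for x in(0,15):
    k=least_squares(lambda a:(proj(S,W(p,K(x,a[0])))-q).ravel(),[-.2]);print(x,k.x,k.fun,K(x,k.x[0]))
k=least_squares(lambda a:(proj(S,W(p,K(a[0]*100,a[1])))-q).ravel(),[0,-.2]);print('free',k.x)
for z in(109,119,129):
  for x in(10,-10): print(z,x,[proj(S,W(p,(22.3+x,35.7+y,z)))[0].round(1).tolist() for y in(-10,10)])
# top view knob circle
im=cam('top','t7.png')['image'].astype(int)
g=im.max(2)
for i in range(225,285,1): print(i,''.join('#' if v<62 else('+' if v<130 else '.') for v in g[i,295:400]))
```

```text
[333.  228.2]
0 [-0.10099099] [1.04725254 2.20904623] (0, np.float64(-12.60242596249764), np.float64(139.3630928364994))
15 [-0.25895154] [0.04105551 0.23072076] (15, np.float64(-31.777102363070224), np.float64(134.9592254285053))
free [ 0.18470145 -0.30609403]
109 10 [[317.1, 242.5], [313.1, 245.1]]
109 -10 [[323.1, 244.1], [319.2, 246.7]]
119 10 [[317.0, 239.2], [313.1, 241.8]]
119 -10 [[323.1, 240.8], [319.1, 243.4]]
129 10 [[317.0, 236.0], [313.0, 238.5]]
129 -10 [[323.0, 237.6], [319.1, 240.1]]
225 ++++++++++++++++++++++++++++++++++++++++++++++++++++++++++++++++.......................++................
226 +++++++++++++++++++++++++++++++++++++++++++++++++++++++++++++++++........................++........+.....
227 ++++++++++++++++++++++++++++++++++++++++++++++++++++++++++++++++.............................+...+.......
228 +++++++++++++++++++++++++++++++++++++++++++++++++++++++++++++++++..............................+++.......
229 +++++++++++++++++++++++++++++++++++++++++++++++++++++++++++++++++.......................................+
230 +++++++++++++++++++++++++++++++++++++++++
[... 5304 characters left out ...]
++++++++++++++++++++++....+.............
279 ++.................++++++++++++++++++++++++++++++++++++++++++++++++++++++++++++++++++++..+.+.............
280 ++++++.............++++++++++++++++++++++++++++++++++++++++++++++++++++++++++++++++++++...+..............
281 +++++++++...........+++++++++++++++++++++++++++++++++++++++++++++++++++++++++++++++++++...+..............
282 .++++++++++++.......+++++++++++++++++++++++++++++++++++++++++++++++++++++++++++++++++++++.+..............
283 .....+++++++++++.....++++++++++++++++++++++++++++++++++++++++++++++++++++++++++++++++++++++..............
284 ......++++++++++++++.+++++++++++++++++++++++++++++++++++++++++++++++++++++++++++++++++++++...............
```

step_arm(rows=[0, 0, -15, 0, 0, 0, 60, 0, 0, -25, 0, 0, 0, 60, 0, 0, -25, 0, 0, 0, 60, -10, -6, 0, 0, 0, 0, 60, -20, 0, 0, 0, 0, 0, 60, -20, 0, 0, 0, 0, 0, 60, -18, 0, 0, 0, 0, 0, 60, 0, 0, 0, 0, 0, 0, 60, 0, 0, 0, 0, 0, 0, 60, 0, 0, 0, 0, 0, 0, 60])

```text
clock: 20.55
tool_pos: [0.5482, -0.0461, 0.1742]
tcp_rot: [-2.496, -1.908, -0.001]
wrist_force: [-0.4, -0.4, 0.4]
grip_width: 0.0599
grip_force: 0.0
```

step_arm(rows=[0, 0, 15, 0, 0, 0, 60, 0, 0, 20, 0, 0, 0, 60, 0, 0, 20, 0, 0, 0, 60, 0, 0, 15, 0, 0, 0, 60, 0, 0, 4, 0, 0, 0, 60, 0, 0, 0, 0, 0, 0, 60, 0, 0, 0, 0, 0, 0, 20, 0, 0, 0, 0, 0, 0, 20, 0, 0, 0, 0, 0, 0, 20, 0, 0, 0, 0, 0, 0, 20])

```text
clock: 21.8
tool_pos: [0.5474, -0.047, 0.1004]
tcp_rot: [-2.497, -1.906, 0.002]
wrist_force: [-4.0, 0.6, 4.1]
grip_width: 0.0283
grip_force: 30.0
```

step_arm(rows=[0, 0, 0, 0, 0, 0, 20, 0, 0, 0, 0, 0, 0, 20, 0, 0, 0, 0, 0, 0, 20, 0, 0, 0, 0, 0, 0, 20, 0, 0, 0, 0, 0, 0, 20, 0, 0, 0, 0, 0, 0, 20, 0, 0, 0, 0, 0, 0, 20, 0, 0, 0, 0, 0, 0, 20, 0, 0, 0, 0, 0, 0, 20, 0, 0, 0, 0, 0, 0, 20])

```text
clock: 23.05
tool_pos: [0.5477, -0.0471, 0.1003]
tcp_rot: [-2.497, -1.906, 0.001]
wrist_force: [-4.4, 0.4, 6.2]
grip_width: 0.0288
grip_force: 30.0
```

```bash
cat > asc.py <<'E'
from h import *
import sys
im=cam('side',sys.argv[1])['image'][...,::-1].astype(int)
for i,r in enumerate(im[212:250,300:352]):
    print(212+i,''.join('R' if q[2]-q[0]>15 and q[2]<130 else ('#' if q.max()<62 else ('+' if q.max()<105 else '.')) for q in r))
E
python3 st.py 22 -32 100; python3 asc.py s8.png
```

```text
t 23.05 unit mm [ 16.2 -32.7 100.3] yawtool 74.71 zax [-0.001 -0.    -1.   ] F [-4.4  0.4  6.2] grip 0.02877100871657783 30.001215040683746
j [ 0.42  0.45 -0.54  1.86  0.29  0.91 -0.53]
need tool [0.7 5.8 0.3]
212 +++++++RRRRRRRRRR+####+RRRRR###RRRRRRRRRRRRRRRRRRRRR
213 +++++RRRRRRRRRRRR+####+RRRR####RRRRRRRRRRRRRRRRRRRRR
214 +++++R++RR.RRRRRR+####+RRRR####RRRRRRRRRRRRRRRRRRRRR
215 +.+#+++++++++++++#####+RRRR####RRRRRRRRRRRRRRRRRRRRR
216 +#####################++RRR###+++++.RRRRRRR.RRRRRRRR
217 ######################+#RRR###++#+++RRRRRRR+++++RRR.
218 ######################+#RRR###+#####RRRRRRR##+++++++
219 ######################+#RRR###+#####RRRRRRR#########
220 ######################+#RRR###+#####RRRRRRR#########
221 ######################+#RRR###+#####RRRRRRR#########
222 ######################+#RRR###+#####RRRRRRR#########
223 ######################+#RRR###+#####RRRRRR##########
224 ######################+#RRR#######+#RRRRRR##########
225 ++R###################+#RRR#########RRRRRR##########
226 ...R+++++RR###########+#RRR#########RRRRRR##########
227 ...........R++R++#####+#RRR####
[... 575 characters left out ...]
................
238 ..........++++++++..............+...................
239 .........+++++++.......+++.......+..................
240 .......+++++++.......++++++++....+....+##+..........
241 .....+++++++++......++++++++++++++..+########++.....
242 .....++++++.......++++++++++++++.+.##########+++++++
243 ..++++++++.......+++++++++++...+.+###############+++
244 .+++++++++......+++++++++++......+###########++##+++
245 +++++++..++...+++++++++++.....+#.+###+++####++++++++
246 ++++++........+++++++++++....+#+.+##++++++++++++++++
247 +++...............+++++++..+###+.+##..++++++++++++++
248 +++....................+++#####+.+++.+++++++++++++++
249 ........................+######+++++++++++++++++++++
```

step_arm(rows=[0, 7, 0, 0, 0, 0, 20, 8.6, 0, -2, 0, 0, 0, 20, 8.6, 0, -1.5, 0, 0, 0, 20, 8.6, 0, -0.8, 0, 0, 0, 20, 8.6, 0, -0.2, 0, 0, 0, 20, 8.6, 0, 0.4, 0, 0, 0, 20, 8.6, 0, 1, 0, 0, 0, 20, 8.6, 0, 1.5, 0, 0, 0, 20, 8.5, 0, 2, 0, 0, 0, 20, 0, 0, 0, 0, 0, 0, 20])

```text
clock: 24.35
tool_pos: [0.5724, 0.0183, 0.0992]
tcp_rot: [-2.495, -1.907, 0.001]
wrist_force: [-4.6, 0.0, -4.3]
grip_width: 0.0288
grip_force: 30.0
```

```bash
python3 st.py 0 36 100; python3 asc.py s9.png
```

```text
t 24.35 unit mm [22.6 36.8 99.2] yawtool 74.78 zax [-0.001  0.    -1.   ] F [-4.6  0.  -4.3] grip 0.028796181894468934 29.999223947525024
j [ 0.29  0.49 -0.54  1.8   0.3   0.94 -0.65]
need tool [ -0.8 -22.6  -0.8]
212 ######RRR##+++++#########RRR#####++RRRRRRRRRRRRR#RRR
213 ++#++###RRRRRR#+########RR+######R.RRRRRRRRRRRRRRRRR
214 +.++R++RRRRRRRRR+#######RR#++++#RRRRRRRRRRRRRRRRRRRR
215 +.+#+++RRRRRRRR+########RR++++++###RRRRRRRRRRRRRRRRR
216 +######RRRRRRRR#########RRR###+++++RRRR#RRRRRRRRRRRR
217 #######RRRRRRRR###########RRRRR++++RRR#+RRRRRRRRRRRR
218 #######RRRRRRRR+#####RR##RRRRR#####RRRRRRRRRR+++++++
219 #######RRRRRRR#.####RRRRRRRRR######RRRRRRRRR+#######
220 #######RRRRR###R####+RRRRRRRR######RRRRRRR##########
221 #######RRRR####R####+RRRRRRRR######R+RRR############
222 ########RRR####+####+RRRRRRRR######RRRR#############
223 ########RRR####R####+RRRRRRRR#######################
224 ########RRR####R####+RRRRRRR########################
225 +++#####RRR####+####+RRRRRRR########################
226 ...R++++RRR####+####+RRRRRRR########################
227 ........RRR####++###+RRRRRR
[... 579 characters left out ...]
................
238 .........RRR#########RRRRRRR........................
239 .........RR##+#######RRRRRRR........................
240 .......+++R++++######RRRRR+...........+##+..........
241 .....+++++++++.+#####RRRRR..........+########++.....
242 .....++++++......+##+RR+R..........##########+++....
243 ..++++++++........++++R..........+#############++...
244 .+++++++++...........+..........+###########+.++#+..
245 +++++++..++..........++.......+#####+++++##+...++..+
246 ++++++...+...........+++.....+######.....+........++
247 +++.....+++...........++...+######++.............++.
248 +++....+++++++++......+++.+#####+.....++.......++++.
249 .....++++++++++++.....+++#######..............++++..
```

step_arm(rows=[-0.5, -3, 0, 0, 0, 0, 20, 0, -3, 0, 0, 0, 0, 20, 0, -3, 0, 0, 0, 0, 20, 0, -3, 0, 0, 0, 0, 20, 0, 0, 0, 0, 0, 0, 20, 0, 0, 0, 0, 0, 0, 20, 0, 0, 0, 0, 0, 0, 20, 0, 0, 0, 0, 0, 0, 20, 0, 0, 0, 0, 0, 0, 20, 0, 0, 0, 0, 0, 0, 20])

```text
clock: 25.65
tool_pos: [0.5621, 0.0205, 0.1006]
tcp_rot: [2.497, 1.906, 0.003]
wrist_force: [-0.3, 1.1, 6.5]
grip_width: 0.0288
grip_force: 30.0
```

```bash
python3 st.py 0 36 100
```

```text
t 25.65 unit mm [ 12.1  36.2 100.6] yawtool 74.71 zax [ 0.002  0.    -1.   ] F [-0.3  1.1  6.5] grip 0.028770203708691724 30.000973641872406
j [ 0.3   0.47 -0.55  1.83  0.3   0.93 -0.65]
need tool [ -0.2 -12.1   0.6]
```

step_arm(rows=[0, -2, 0, 0, 0, 0, 20, 0, -2, 0, 0, 0, 0, 20, 0, -2, 0, 0, 0, 0, 20, 0, 0, 0, 0, 0, 0, 20, 0, 0, 0, 0, 0, 0, 20, 0, 0, 0, 0, 0, 0, 20, 0, 0, 0, 0, 0, 0, 20, 0, 0, 0, 0, 0, 0, 20, 0, 0, 0, 0, 0, 0, 20, 0, 0, 0, 0, 0, 0, 20])

```text
clock: 26.9
tool_pos: [0.5563, 0.022, 0.1005]
tcp_rot: [2.496, 1.906, 0.003]
wrist_force: [1.1, 0.3, 5.6]
grip_width: 0.029
grip_force: 30.0
```

```bash
python3 st.py 0 36 100
```

```text
t 26.9 unit mm [  6.1  36.1 100.5] yawtool 74.72 zax [ 0.002  0.    -1.   ] F [1.1 0.3 5.6] grip 0.028960599698757236 30.00107377767563
j [ 0.3   0.46 -0.55  1.84  0.3   0.92 -0.66]
need tool [-0.1 -6.1  0.4]
```

step_arm(rows=[0, -2, 0, 0, 0, 0, 20, 0, -2, 0, 0, 0, 0, 20, 0, -1.5, 0, 0, 0, 0, 20, 0, 0, 0, 0, 0, 0, 20, 0, 0, 0, 0, 0, 0, 20, 0, 0, 0, 0, 0, 0, 20, 0, 0, 0, 0, 0, 0, 20, 0, 0, 0, 0, 0, 0, 20, 0, 0, 0, 0, 0, 0, 20, 0, 0, 0, 0, 0, 0, 20])

```text
clock: 28.15
tool_pos: [0.5506, 0.0232, 0.1001]
tcp_rot: [2.497, 1.906, 0.001]
wrist_force: [2.1, 0.7, 6.4]
grip_width: 0.0287
grip_force: 30.0
```

```bash
python3 st.py 0 36 100
```

```text
t 28.15 unit mm [  0.3  35.8 100.1] yawtool 74.71 zax [ 0.001  0.    -1.   ] F [2.1 0.7 6.4] grip 0.028696766269789592 30.00118464231491
j [ 0.3   0.45 -0.55  1.85  0.29  0.91 -0.66]
need tool [ 0.2 -0.3  0.1]
```

Seated. I release slowly, rise clear, and back off to look.

step_arm(rows=[0, 0, 0, 0, 0, 0, 60, 0, 0, 0, 0, 0, 0, 60, 0, 0, 0, 0, 0, 0, 60, 0, 0, 0, 0, 0, 0, 60, 0, 0, 0, 0, 0, 0, 60, 0, 0, 0, 0, 0, 0, 60, 0, 0, 0, 0, 0, 0, 60, 0, 0, 0, 0, 0, 0, 60, 0, 0, -15, 0, 0, 0, 60, 0, 0, -25, 0, 0, 0, 60])

```text
clock: 29.4
tool_pos: [0.5498, 0.0231, 0.1406]
tcp_rot: [-2.496, -1.906, 0.001]
wrist_force: [-0.1, 0.3, 0.1]
grip_width: 0.06
grip_force: 0.0
```

step_arm(rows=[0, 0, -40, 0, 0, 0, 60, 0, 0, -40, 0, 0, 0, 60, 0, 0, -40, 0, 0, 0, 60, -20, -40, -20, 0, 0, 0, 60, -40, -40, 0, 0, 0, 0, 60, -50, -40, 0, 0, 0, 0, 60, -50, -30, 0, 0, 0, 0, 60, -50, -20, 0, 0, 0, 0, 60, -40, 0, 0, 0, 0, 0, 60, 0, 0, 0, 0, 0, 0, 60])

```text
clock: 30.65
tool_pos: [0.3207, -0.1743, 0.2809]
tcp_rot: [2.5, 1.9, 0.001]
wrist_force: [-0.9, 0.4, 0.4]
grip_width: 0.06
grip_force: 0.0
```

```bash
python3 st.py 0 36 100
python3 - <<'E'
from h import *
a=cam('top','t10.png')['image'][170:340,190:480,::-1];b=cam('side','s10.png')['image'][130:310,270:420,::-1]
a=cv2.resize(a[:140,72:227],None,fx=3,fy=3,interpolation=2);b=cv2.resize(b,None,fx=2.2,fy=2.2,interpolation=2)
o=np.zeros((420,a.shape[1]+b.shape[1],3),np.uint8);o[:a.shape[0],:a.shape[1]]=a;o[:b.shape[0],a.shape[1]:]=b
cv2.imwrite('pics/c10.png',o)
d=cv2.absdiff(cv2.imread('pics/t10.png'),cv2.imread('pics/t4.png')).max(2)
print('jar diff',d[315:345,445:478].max(),'bottle',d[300:345,185:232].max())
x,y=cv2.imread('pics/s10.png'),cv2.imread('pics/side0.png');print('side jar',cv2.absdiff(x,y)[215:250,398:420].max(),'bottle',cv2.absdiff(x,y)[285:350,345:385].max())
E
```

```text
t 30.65 unit mm [-169.  -215.6  280.9] yawtool 74.45 zax [ 0.001 -0.001 -1.   ] F [-0.9  0.4  0.4] grip 0.059986204698404086 0.0
j [ 0.76 -0.11 -0.35  2.01 -0.04  1.23  0.15]
need tool [252.3 168.  181. ]
jar diff 170 bottle 26
side jar 25 bottle 30
```

View pics/c10.png

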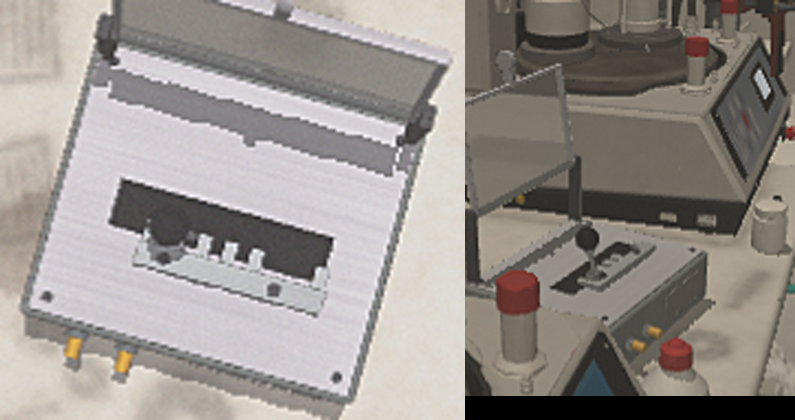

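The top crop shows the knob at (170,226), over the third notch from the park slot, and the guard still up. I check numerically that it is seated.

Run:
```python
from st import *
def cen(f,r,c):
    g=cv2.imread('pics/'+f).max(2)[r[0]:r[1],c[0]:c[1]];m=(g<60).astype(np.uint8);m=cv2.morphologyEx(m,cv2.MORPH_OPEN,np.ones((5,5)))
    n,l,s,ce=cv2.connectedComponentsWithStats(m);print(s[1:],ce[1:]+[c[0],r[0]])
cen('s10.png',(225,250),(312,345))
t=np.array([170.5/3-.5+262,226.5/3-.5+170]);s=np.array([122.5/2.2-.5+270,237.5/2.2-.5+130]);print(t,s)
K=lambda x,a:(x,np.sqrt(125**2-x*x)*np.sin(a),15+np.sqrt(125**2-x*x)*np.cos(a))
k=least_squares(lambda a:np.r_[(proj(T,W(p,K(a[0]*100,a[1])))-t).ravel(),(proj(S,W(p,K(a[0]*100,a[1])))-s).ravel()],[0,.3]);print(k.x,k.fun)
d=cv2.absdiff(cv2.imread('pics/t10.png'),cv2.imread('pics/top0.png')).max(2);print('top vs start: bottle',d[300:345,185:232].max(),'puck',d[128:152,296:320].max())
```

```text
[[11  0 22  5 93]
 [ 9  9  9  9 75]] [[334.60215054 226.68817204]
 [325.09333333 237.90666667]]
[318.33333333 245.        ] [325.18181818 237.45454545]
[-0.01450285  0.29197997] [ 0.32444075 -0.08176401  0.06939015  0.65295576]
top vs start: bottle 81 puck 20
```

```bash
python3 -c "
from cell import ctrl;print(ctrl.job_done())"
```

```text
the job is handed in; nothing more can be done
None
```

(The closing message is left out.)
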